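# Close the test fixture over a battery control module

### The job

Put the battery control module squarely down into the nest of the test fixture and let go of it. Then lower the heavy cover onto it, bearing its weight all the way so that it never drops or slams, and press the cover's handle bar down, firmly but without forcing it, until both spring latches hold the cover shut. Leave everything else on the bench where it is.

Things in the scene. Friction and masses are not known exactly. Their poses are not given: they have to be found in the camera images.
- fixture: Bench test fixture, fixed: grey base 204 (x) x 240 (y) x 53 mm with a green insert plate on shims on it. Origin: underside centre; x points to its back (hinge side), y to its left, z up. Insert: nest in the middle and at y +-90 mm, x -52 to -34, two black latch posts 109 mm high with red knobs to x -77. Insert, nest and latches stand up to 5 mm higher or lower than said here, unmeasured.
- module: Battery control module, loose: black plastic block 80 (x) x 44 (y) x 28 mm (z) with a white label and two yellow strips on top, 0.14 to 0.24 kg. Origin: centre of its underside. It goes into the nest either way round.
- nest_place (a point): Nominal centre of the nest's plate top, where the module's underside rests (77 mm above the bench, but up to 5 mm higher or lower); axes as the fixture, fixed to it at x -20. Nest: cream plate on springs with yellow tabs 19 mm high at the corners, flared in their top 5 mm; pocket 86 (x) x 50 (y) mm, the middle 60 mm of its long sides open for fingers. It yields 6 mm under 8 to 32 N.
- hinge (a point): Point on the cover's hinge axis, midway; the axis runs along the fixture's y. In the fixture's frame it lies at x +90, y 0, z 99 mm. Axes as the fixture.
- cover_bar (a point): Centre of the cover's handle: round black bar, 14 mm thick, along y, 106 mm clear between its two legs, 40 mm before the cover's front edge (33 mm clear). With the cover level (angle 0) it lies 195 mm before the hinge axis and 25 mm above it, 124 mm above the bench; it rides with the cover. Axes turn with the cover.
- cover (a joint): Angle of the cover (rad): 0 level, 1.57 upright, stop 1.62; starts near upright. Aluminium frame 155 x 210 x 14 mm with clear window, 1.0 to 1.45 kg. Hinge friction (0.4 N m) holds it only near upright; below about 0.9 rad it falls. Let down, it comes to rest at 0.01 to 0.13 on latches and module; latched it stands at -0.045 to 0.065, depending on the insert's height: some 0.05 to 0.07 lower.
- latch_l (a joint): Left spring latch (m): 0 = bolt out, at rest or snapped over the cover's striker; up to 0.009 = pushed back. Strikers under the cover push both bolts back in its last 0.09 rad; then they snap out. Pushing straight down on the bar, the force climbs with the nest springs, the latches snap at 9 to 13 N, a hard stop follows within 4 mm; from about 20 N the module is crushed.
- latch_r (a joint): Right spring latch, the same.
- tape_amber: Roll of amber tape, 84 mm across, 24 mm high, lying flat, loose. Origin: underside centre. Not to be moved.
- end_plate: Black plastic end plate with upturned ends, 75 x 52 x 16 mm, loose. Origin: underside centre. Not to be moved.
- battery_pack: Finished battery pack: silver cell stack with black ends, 114 x 152 x 88 mm, loose. Origin: underside centre. Not to be moved.
- driver: Screwdriver with red handle, 190 mm, lying along its x, loose. Not to be moved.
- tape_black: Roll of black tape, 72 mm across, 19 mm high, lying flat, loose. Origin: underside centre. Not to be moved.
- meter: Yellow hand multimeter, 150 (x) x 75 x 40 mm, loose, lying on its back. Origin: underside centre. Not to be moved.
- nut_tray: Small blue tray of nuts and spacers, 110 (x) x 75 x 28 mm, loose. Origin: underside centre. Not to be moved.
Things that resemble listed ones, but are neither listed nor needed, are in the scene too. What is shaped like the module but green is not meant.

How it is judged:
On the way:
1. the module is seated in the nest and released, the cover still open (x of module in the frame of nest_place between -0.006 and 0.006 m and y of module in the frame of nest_place between -0.006 and 0.006 m and z of module in the frame of nest_place between -0.008 and 0.008 m and angle between module's own z axis and vertical below 0.06 rad and contact force between the fingers and module below 0.1 N and value of joint cover above 1 rad), for 0.2 s.
At the end, for the whole second after the job is handed in: The cover is shut (below 0.075 rad) and at rest, both latch bolts have snapped out (within 2 mm of 0) so that the cover keeps the module pressed (over 18 N), and the module lies in the nest (within 6 mm of its centre in x and y, pressed down on its springs) (value of joint cover below 0.075 rad and velocity of joint cover between -0.05 and 0.05 rad/s and value of joint each of latch_l, latch_r below 0.002 m and contact force between module and cover above 18 N and x of module in the frame of nest_place between -0.006 and 0.006 m and y of module in the frame of nest_place between -0.006 and 0.006 m and z of module in the frame of nest_place between -0.013 and 0.003 m); the robot touches nothing.
It fails at once if the cover drops or slams: it swings down faster than 2 rad/s (about 0.37 m/s at its bar) (velocity of joint cover below -2 rad/s).
It fails at once if the cover squeezes the module with more than 54 N (about 30 N when latched; 54 N is some 20 N down on the bar) (contact force between module and cover above 54 N).
It fails at once if another thing on the bench is moved by more than 20 mm (distance of any of tape_amber, end_plate, battery_pack, driver, tape_black, meter, nut_tray from where it was at the start of the episode above 0.02 m).
It also fails if it takes over 72 s, if anything falls off the work surface, if the arm or the gripper's body presses on something with over 40 N, if the wrist force passes 120 N, or if a joint passes its speed limit or range.

### The arm

A 7-joint arm with a two-finger parallel gripper is mounted at the origin on the work surface. World frame = base frame: x ahead of the robot, y to its left, z up, the work surface at z = 0. Lengths are in m, angles in rad, forces in N, time in s.
With the tool pointing down it reaches from about 0.4 to 0.925 m from the base axis. Payload 5.6 kg.
Tool frame: the origin (TCP) lies at the very end of the fingers, on their centre line; the grasp point (between the pads) lies robot.grip_point_offset behind it (robot.grip_point_offset is the distance from the TCP to the grasp point, in m); z points along the fingers, y is the line along which they close (so a half turn about z gives the same grasp; the last joint's range is limited). The gripper opens to 85 mm and grips with 20 to 120 N. Pads are 22 mm wide; open, the fingers measure 114 mm over their backs; the gripper's body (76 mm by 85 mm) begins 54 mm behind the grasp point. The pads swing forward as they close: fully open they stand 13 mm farther back than shut.
Start: joints at [-1.367, 0.468, -0.012, 1.603, 0.006, 1.071, -0.056], TCP at [0.159, 0.63, 0.231] pointing down, gripper open.
Joint ranges: [-2.53, 2.53], [-0.31, 2.02], [-1.57, 1.55], [0.28, 2.44], [-1.29, 4.43], [0.15, 1.84], [-2.92, 2.92]. Speed limits (rad/s): [2.57, 2.57, 3.14, 3.14, 3.14, 3.14, 3.14].

### API

Orientations are given as a unit quaternion [w, x, y, z].
In Python, from cell import robot gives the robot as it stands. The module is installed in compiled form; this text tells all that it offers.
- The arm moves only by the tool send_rows, never from a script. Its argument "steps" is text: rows parted by semicolons, each of 6 numbers parted by spaces: the shift along the tool's x, y, z in m, then the turn, a rotation vector about the tool's x, y, z in degrees. A call has 1 to 5 rows; each row is the pose to reach, as a shift and turn from the pose commanded when the call began, along the tool's axes at that moment; what a row does not reach only later rows make up. A row lasts 1/10 s, in which the tool goes at most 50 mm and 8.59 degrees, less where a joint would pass 70% of its speed; a pose out of reach is approached as far as the arm can. A call with a gripper value outside its range is refused whole. "hand" is the opening, from -1 (shut) to 1 (fully open), set as the call begins (left out, the last holds). The fingers move at their own pace and stop on an object; "force" is the grip in N (left out, the last holds). Time passes only in rows, so rows that repeat a pose let the fingers close. It gives the time, the measured TCP pose, the force, the opening and the grip force at its end, in the units of the state.
- robot.get_obs(): the state, without advancing time (a new reading comes with each control period).
- robot.grab_frame(name): name is "scene" or "top" or "wrist"; returns the picture (384x512x3 uint8, blue, green, red); there is no depth.
- robot.get_calibration(name): a dict with "intrinsics" (3x3 intrinsics, pixels), "xyz" and "rotation" of the camera in the world. Camera axes: x right, y down, z forward; pixel columns grow to the right and rows downward; lengths in m; the calibration is good to about 2 mm. The wrist camera is an equidistant fisheye: a pixel r from the principal point sees the ray r / f radians off the axis. A picture is of the moment at which its call begins: read the wrist's pose just before it. get_calibration takes no time and is no camera call; for the wrist camera it gives the pose at the moment of the call.
- robot.sign_off(): hands the job in; it is judged then, once.
The state is a dict: "t": time; "joints": joint angles; "joint_velocities": joint speeds; "tau": joint torques, N m; "tool_pos": TCP position; "orientation": TCP orientation; "force": force on the tool from outside, world axes, zero at the start; "wrist_torque": the same for the moment, N m; "gripper_width": finger opening in m; "grasp_force": force on a finger pad.
Only numpy, scipy, OpenCV 4.12 (cv2) and the standard library are available. Lean on these libraries where they do the work, as an engineer would, in place of code of your own. Each camera call takes 0.05 s, during which the arm holds its last target. There are 200 camera calls.

## Working session

There is one attempt and no reset: what is moved stays moved. The work goes in short steps, Python scripts to look and compute and a tool call to move; the robot and the scene stay as the last step left them, time stands still between calls to the robot, and variables do not carry over. Pictures are saved under pics/ and viewed, at most 12 in all, crops included, and the job is handed in when it is done.

Besides the shell and the picture viewer there is one more tool, called after "Request:" as name(argument=value, ...) on one line, values as JSON. send_rows: Moves the arm, as the interface text tells. Its arguments: {"type":"object","properties":{"steps":{"type":"string"},"hand":{"type":"number"},"force":{"type":"number"}},"required":["steps"]}

```bash
mkdir -p pics
cat > h.py <<'E'
import numpy as np, cv2
from scipy.spatial.transform import Rotation as R
from cell import robot
def ray(name,u,v,cal=None):
    c=cal or robot.get_calibration(name); K=np.array(c["intrinsics"]); 
    x=(u-K[0,2])/K[0,0]; y=(v-K[1,2])/K[1,1]
    if name=="wrist":
        r=np.hypot(x,y); d=np.array([x*np.sinc(r/np.pi),y*np.sinc(r/np.pi),np.cos(r)])
    else: d=np.array([x,y,1.])
    d=np.array(c["rotation"])@d
    return np.array(c["xyz"]),d/np.linalg.norm(d)
def onplane(name,u,v,z,cal=None):
    o,d=ray(name,u,v,cal); return o+d*(z-o[2])/d[2]
def proj(name,p,cal=None):
    c=cal or robot.get_calibration(name); K=np.array(c["intrinsics"])
    q=np.array(c["rotation"]).T@(np.array(p)-np.array(c["xyz"]))
    if name=="wrist":
        r=np.hypot(q[0],q[1]); th=np.arctan2(r,q[2]); q=np.array([q[0]/r*th,q[1]/r*th,1])
    else: q=q/q[2]
    return K[0,0]*q[0]+K[0,2],K[1,1]*q[1]+K[1,2]
def pose():
    o=robot.get_obs(); q=o["orientation"]; return np.array(o["tool_pos"]),R.from_quat([q[1],q[2],q[3],q[0]])
def shift(target,Rt=None):
    p,r=pose(); s=r.inv().apply(np.array(target)-p)
    t=np.degrees((r.inv()*Rt).as_rotvec()) if Rt is not None else np.zeros(3)
    print("shift",s.round(4),"turn",t.round(2)); return s,t
E
python3 - <<'E'
from h import *
o=robot.get_obs(); print({k:np.round(v,3) for k,v in o.items()}, robot.grip_point_offset)
a=robot.grab_frame("scene");b=robot.grab_frame("top")
cv2.imwrite("pics/scene.png",a);cv2.imwrite("pics/top.png",b)
for n in("scene","top","wrist"):print(n,robot.get_calibration(n))
E
```

```text
{'t': np.float64(0.0), 'joints': array([-1.367,  0.468, -0.012,  1.604,  0.006,  1.071, -0.056]), 'joint_velocities': array([-0.001, -0.002,  0.002, -0.001,  0.   ,  0.001, -0.002]), 'tau': array([-1.0000e-03, -5.3238e+01,  2.1000e-02, -2.5130e+01,  1.1000e-02,
        8.0000e-03, -0.0000e+00]), 'tool_pos': array([0.159, 0.63 , 0.23 ]), 'orientation': array([-0.   ,  0.123,  0.992, -0.001]), 'force': array([0.722, 0.473, 0.107]), 'wrist_torque': array([ 0.006, -0.007, -0.036]), 'grasp_force': np.float64(0.0), 'gripper_width': np.float64(0.085)} 0.0187
scene {'intrinsics': array([[484.43646903,   0.        , 254.36777203],
       [  0.        , 484.43646903, 184.20717293],
       [  0.        ,   0.        ,   1.        ]]), 'xyz': array([ 0.9492184 , -0.84197596,  0.94812974]), 'rotation': array([-0.39814528,  0.88309305,  0.2301437 , -0.0930639 ])}
top {'intrinsics': array([[376.72103365,   0.        , 257.28410264],
       [  0.        , 376.72103365, 191.98483532],
       [  0.        ,   0.        ,   1.        ]]), 'xyz': array([ 0.31051698, -0.00998973,  1.13043769]), 'rotation': array([-0.07304241,  0.70996504, -0.69749199,  0.06418234])}
wrist {'intrinsics': array([[297.31863964,   0.        , 261.91677932],
       [  0.        , 297.31863964, 189.99082153],
       [  0.        ,   0.        ,   1.        ]]), 'xyz': array([0.07848013, 0.65050603, 0.3722398 ]), 'rotation': array([0.12944892, 0.77832117, 0.60620832, 0.09985289])}
```

View pics/scene.png

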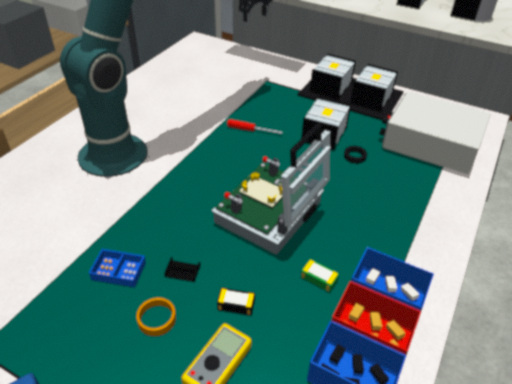

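View pics/top.png

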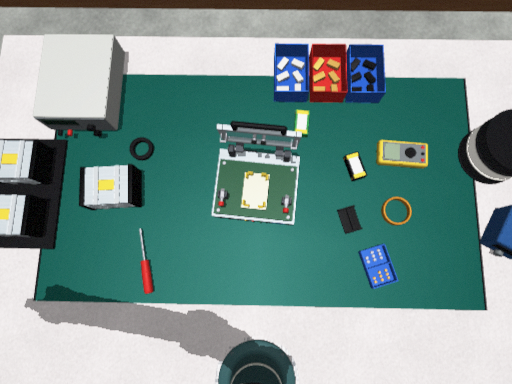

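Module candidates: black with white label at scene (236,300) / top (355,165); green at scene (320,273) / top (302,122). The black one fits. I'll confirm it in an enlarged crop and measure both it and the nest.

```bash
sed -i 's/d=np.array(c\["rotation"\])@d/d=Q(c)@d/; s/np.array(c\["rotation"\]).T@/Q(c).T@/' h.py
cat >> h.py <<'E'
def Q(c):
    q=c["rotation"]; return R.from_quat([q[1],q[2],q[3],q[0]]).as_matrix()
E
python3 - <<'E'
from h import *
t=cv2.imread("pics/top.png"); s=cv2.imread("pics/scene.png")
A=cv2.resize(t[85:235,200:400],None,fx=4,fy=4,interpolation=cv2.INTER_CUBIC)
cv2.imwrite("pics/tc.png",A)
cv2.imwrite("pics/sc.png",cv2.resize(s[130:330,195:355],None,fx=3,fy=3,interpolation=cv2.INTER_CUBIC))
def blobs(n,im,m,z,minA=6):
    k,l,st,c=cv2.connectedComponentsWithStats(m.astype(np.uint8))
    for i in range(1,k):
        if st[i,4]>=minA: print(n,c[i].round(1),st[i,4],onplane(n,*c[i],z).round(4))
for n,im in(("top",t),("scene",s)):
    h=cv2.cvtColor(im,cv2.COLOR_BGR2HSV); H,S,V=cv2.split(h)
    Y=(H>20)&(H<34)&(S>110)&(V>120)
    roi=np.zeros(Y.shape,bool)
    if n=="top": roi[90:230,205:372]=1
    else: roi[150:320,200:345]=1
    print("yellow");blobs(n,im,Y&roi,.09,4)
    print("red");blobs(n,im,((H<8)|(H>172))&(S>120)&(V>80)&roi,.105,4)
    print("white");blobs(n,im,(S<70)&(V>190)&roi,.028,20)
E
```

```text
yellow
top [302.2 111.6] 41 [ 0.7578 -0.1222  0.09  ]
top [302.3 130.7] 23 [ 0.6987 -0.1222  0.09  ]
top [352. 155.] 48 [ 0.6277 -0.2641  0.09  ]
top [248.7 173.2] 32 [0.5691 0.0305 0.09  ]
top [359.1 174.6] 49 [ 0.5701 -0.2824  0.09  ]
top [264.7 175. ] 28 [ 0.5648 -0.015   0.09  ]
top [244.5 203.3] 19 [0.4825 0.0402 0.09  ]
top [261.9 205.2] 19 [ 0.4779 -0.0087  0.09  ]
red
top [327.3  95.7] 386 [ 0.8016 -0.1939  0.105 ]
top [220.7 203.2] 25 [0.479  0.1052 0.105 ]
top [285.3 210. ] 28 [ 0.4631 -0.0731  0.105 ]
white
top [301.5 121.3] 158 [ 0.7526 -0.1267  0.028 ]
top [219. 126.] 25 [0.7334 0.1283 0.028 ]
top [226.6 127. ] 44 [0.7306 0.1046 0.028 ]
top [290.9 132.9] 46 [ 0.7142 -0.094   0.028 ]
top [298.8 133.6] 27 [ 0.7124 -0.1182  0.028 ]
top [257.2 178.8] 1005 [0.5677 0.007  0.028 ]
top [355.7 164.8] 160 [ 0.616  -0.2893  0.028 ]
top [255.3 190.8] 753 [0.531 0.012 0.028]
top [221.8 194.5] 23 [0.5179 0.1115 0.028 ]
top [285.9 201.8] 23 [ 0.4992 -0.0795  0.028 ]
yellow
scene [254.5 176. ] 55 [0.4853 0.039  0.09  ]
scene [244.4 185. ] 42 [ 0.4795 -0.0066  0.09  ]
scene [280.1 189.1] 18 [0.5692 0.0262 0.09  ]
scene [271.2 198.9] 40 [ 0.566  -0.0189  0.09  ]
scene [308.1 265.3] 62 [ 0.7373 -0.1703  0.09  ]
scene [331.7 277.6] 70 [ 0.7965 -0.1759  0.09  ]
scene [221.8 295.1] 85 [ 0.6107 -0.3338  0.09  ]
scene [249.6 299.9] 89 [ 0.6677 -0.3155  0.09  ]
red
scene [264.6 158.4] 20 [0.4815 0.1034 0.105 ]
scene [226.5 194.4] 26 [ 0.4659 -0.0753  0.105 ]
scene [339.8 309.7] 207 [ 0.8438 -0.255   0.105 ]
white
scene [308.1 168.1] 136 [0.5725 0.2136 0.028 ]
scene [287.9 171.7] 47 [0.5277 0.1686 0.028 ]
scene [262.2 190.1] 488 [0.4997 0.0602 0.028 ]
scene [257.5 229.8] 181 [ 0.5607 -0.0802  0.028 ]
scene [320.  271.2] 236 [ 0.7541 -0.1241  0.028 ]
scene [235.8 297.5] 240 [ 0.6171 -0.2871  0.028 ]
```

View pics/tc.png

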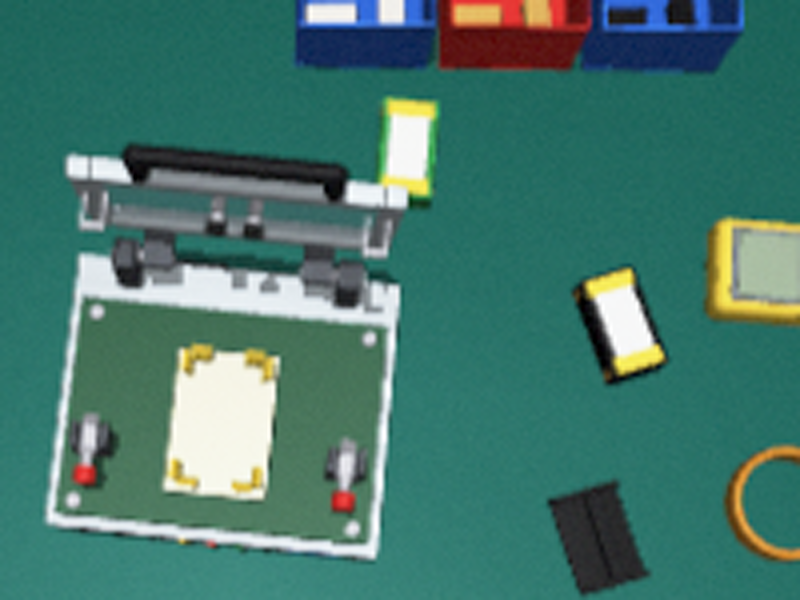

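View pics/sc.png

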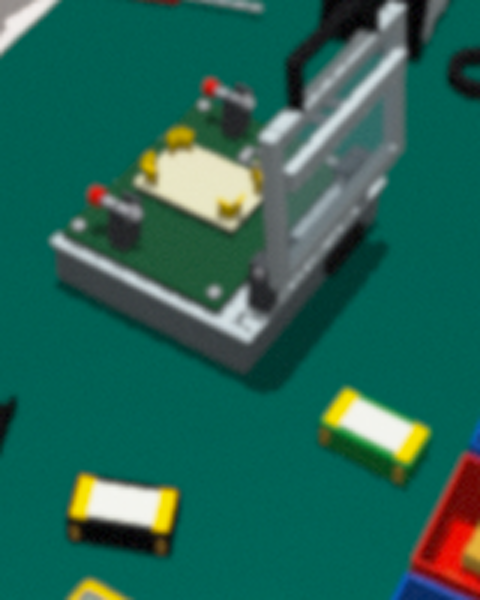

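Crops confirm: black block with white label and yellow strips at tc (621,325) is the module. The one at (410,148) has green sides, so I'll ignore it. The nest is the cream plate at tc (222,420), the latch knobs are at (86,474) and (343,500), and the cover is upright.

```bash
cat >> h.py <<'E'
def down(yaw): # tool x at world angle yaw, z down
    x=np.array([np.cos(yaw),np.sin(yaw),0]); z=np.array([0,0,-1.]); return R.from_matrix(np.stack([x,np.cross(z,x),z],1))
E
python3 - <<'E'
from h import *
a=onplane("top",352,155,.028);b=onplane("top",359.1,174.6,.028);c=onplane("scene",221.8,295.1,.026);d=onplane("scene",249.6,299.9,.026)
print(a,b,c,d,(a+b)/2,(c+d)/2)
for p,q in((b,a),(c,d)): print(np.arctan2(*(q-p)[1::-1]),np.linalg.norm(q-p))
shift([.43,.10,.25],down(np.pi+.1)); shift([.615,-.287,.16],down(np.pi+.31))
E
```

```text
[ 0.64651755 -0.2791675   0.028     ] [ 0.58567656 -0.29860058  0.028     ] [ 0.5854145  -0.29601307  0.026     ] [ 0.64670285 -0.27620814  0.026     ] [ 0.61609706 -0.28888404  0.028     ] [ 0.61605867 -0.28611061  0.026     ]
0.30916548500837704 0.0638691693000028
0.31255169227151874 0.06440883196277496
shift [-0.3925 -0.4475 -0.0188] turn [-9.000e-02 -1.000e-02 -1.987e+01]
shift [-0.6664 -0.7774  0.0718] turn [-9.00e-02 -2.00e-02 -3.19e+01]
```

Request:
send_rows(steps="-0.033 -0.037 -0.002 0 0 -1.5; -0.065 -0.074 -0.004 0 0 -3; -0.098 -0.111 -0.006 0 0 -4.5; -0.130 -0.149 -0.008 0 0 -6; -0.163 -0.186 -0.009 0 0 -7.5")

```text
t: 0.6
tool_pos: [0.2719, 0.408, 0.2402]
orientation: [-0.0, 0.057, 0.998, -0.0]
force: [0.6, -0.1, 0.6]
gripper_width: 0.0858
grasp_force: 0.0
```

Run:
```python
from h import *
print(pose()[0],robot.get_obs()["joints"])
shift([.43,.10,.25],down(np.pi+.1)); shift([.615,-.287,.16],down(np.pi+.31))
```

```text
[0.27190055 0.40802108 0.24015106] [-1.07573812  0.18726011  0.02759051  1.9770164  -0.0062177   0.97769508
  0.41092899]
shift [-0.1923 -0.2879 -0.0098] turn [-1.00e-02 -1.00e-02 -1.23e+01]
shift [-0.4204 -0.6512  0.0803] turn [-1.000e-02 -1.000e-02 -2.433e+01]
```

Request:
send_rows(steps="-0.028 -0.041 -0.001 0 0 -2; -0.055 -0.082 -0.003 0 0 -4; -0.083 -0.123 -0.004 0 0 -6; -0.11 -0.165 -0.006 0 0 -8; -0.137 -0.206 -0.007 0 0 -10")

```text
t: 1.1
tool_pos: [0.3841, 0.1876, 0.2474]
orientation: [0.0, -0.03, 1.0, 0.0]
force: [0.6, 0.6, -0.2]
gripper_width: 0.0851
grasp_force: 0.0
```

Request:
send_rows(steps="-0.032 -0.038 0 0 0 -2; -0.056 -0.08 0 0 0 -4; -0.08 -0.123 0 0 0 -6; -0.103 -0.165 0 0 0 -8; -0.127 -0.208 0 0 0 -10")

```text
t: 1.6
tool_pos: [0.5232, -0.0122, 0.2472]
orientation: [-0.0, -0.117, 0.993, 0.0]
force: [-0.1, 1.1, 0.8]
gripper_width: 0.0856
grasp_force: 0.0
```

Run:
```python
from h import *
print(pose()[0],robot.get_obs()["joints"])
shift([.615,-.287,.12],down(np.pi+.31))
```

```text
[ 0.52315006 -0.01215302  0.24719755] [-0.39593156  0.23838499  0.41711311  1.91743361 -0.11364397  1.00858872
  1.8772258 ]
shift [-0.0253 -0.2887  0.1271] turn [ 0.02 -0.   -4.3 ]
```

Request:
send_rows(steps="-0.003 -0.049 0 0 0 -1; -0.006 -0.098 0 0 0 -2; -0.01 -0.146 0.01 0 0 -3; -0.014 -0.19 0.03 0 0 -4; -0.018 -0.225 0.065 0 0 -4.3")

```text
t: 2.1
tool_pos: [0.5937, -0.229, 0.1834]
orientation: [0.002, -0.153, 0.988, -0.001]
force: [1.3, 0.5, 0.7]
gripper_width: 0.0853
grasp_force: 0.0
```

Run:
```python
from h import *
cal=robot.get_calibration("wrist"); im=robot.grab_frame("wrist"); cv2.imwrite("pics/w1.png",im)
h=cv2.cvtColor(im,cv2.COLOR_BGR2HSV); H,S,V=cv2.split(h)
m=((H>20)&(H<34)&(S>110)&(V>120)).astype(np.uint8)
k,l,st,c=cv2.connectedComponentsWithStats(m)
for i in range(1,k):
    if st[i,4]>30: print(c[i],st[i],onplane("wrist",*c[i],.028,cal).round(4))
print(pose()[0]); shift([.616,-.2875,.06],down(np.pi+.31))
```

```text
[131.03790087  40.52769679] [100   0  68  64 343] [ 0.4968 -0.4025  0.028 ]
[ 99.8776816  166.29281144] [  37  126  110   94 2657] [ 0.6409 -0.4092  0.028 ]
[198.55582524 145.91747573] [180 140  39  13 412] [ 0.5861 -0.3002  0.028 ]
[497.50490196 151.10784314] [485 146  27  13 204] [0.4703 0.0488 0.028 ]
[202.72727273 202.41477273] [186 196  35  13 352] [ 0.6452 -0.2807  0.028 ]
[460.26704545 223.03977273] [453 210  18  25 176] [0.5772 0.0379 0.028 ]
[486.44176707 235.30522088] [475 226  24  19 249] [0.5806 0.101  0.028 ]
[308.892 288.352] [293 280  33  18 250] [ 0.7189 -0.128   0.028 ]
[287.75129534 321.39378238] [274 314  30  15 193] [ 0.7813 -0.1335  0.028 ]
[ 0.58993184 -0.23369172  0.1747773 ]
shift [-0.0099 -0.0589  0.1148] turn [-0.11 -0.48 -0.48]
```

View pics/w1.png

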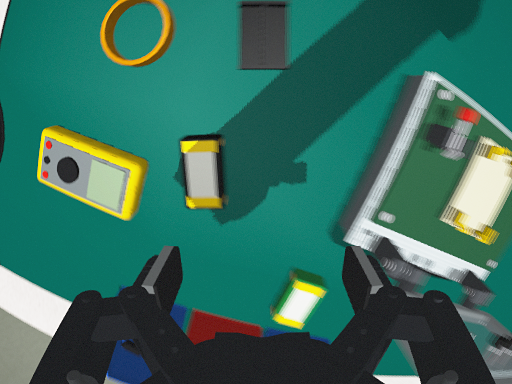

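The module is at wrist pixel (202,174), which agrees with the fixed cameras at (0.616, -0.289). I'll move above it.

Request:
send_rows(steps="-0.004 -0.025 0.03 0 0 -0.3; -0.009 -0.05 0.06 0 0 -0.6; -0.01 -0.06 0.08 0 0 -0.6; -0.01 -0.06 0.08 0 0 -0.6; -0.01 -0.06 0.08 0 0 -0.6")

```text
t: 2.65
tool_pos: [0.6195, -0.279, 0.102]
orientation: [-0.001, -0.159, 0.987, 0.0]
force: [0.9, 0.4, 0.5]
gripper_width: 0.0855
grasp_force: 0.0
```

```bash
cat >> h.py <<'E'
def yel(z,minA=30):
    cal=robot.get_calibration("wrist"); im=robot.grab_frame("wrist")
    H,S,V=cv2.split(cv2.cvtColor(im,cv2.COLOR_BGR2HSV))
    m=((H>20)&(H<34)&(S>110)&(V>120)).astype(np.uint8)
    k,l,st,c=cv2.connectedComponentsWithStats(m)
    for i in range(1,k):
        if st[i,4]>minA: print(c[i].round(1),st[i],onplane("wrist",*c[i],z,cal).round(4))
    return im,cal
E
python3 - <<'E'
from h import *
yel(.028)
print(pose()[0]); shift([.616,-.289,.004],down(np.pi+.314))
E
```

```text
[157.6  21.6] [112   0  96  37 678] [ 0.51   -0.3959  0.028 ]
[108.1 175.9] [  21  122  152  129 4875] [ 0.6386 -0.4068  0.028 ]
[252.1 154.6] [228 147  49  17 785] [ 0.5865 -0.2974  0.028 ]
[253.2 230.8] [231 224  45  14 595] [ 0.6459 -0.2777  0.028 ]
[ 0.62015482 -0.27874162  0.10303464]
shift [ 0.0072 -0.0085  0.099 ] turn [0.01 0.04 0.3 ]
```

Request:
send_rows(steps="0.004 -0.004 0.03 0 0 0; 0.007 -0.0075 0.05 0 0 0; 0.007 -0.0075 0.075 0 0 0; 0.007 -0.0075 0.099 0 0 0; 0.007 -0.0075 0.099 0 0 0")

```text
t: 3.2
tool_pos: [0.6144, -0.2866, 0.0019]
orientation: [-0.001, -0.159, 0.987, 0.001]
force: [-0.7, 1.2, -0.6]
gripper_width: 0.0855
grasp_force: 0.0
```

Request:
send_rows(steps="0 0 0 0 0 0; 0 0 0 0 0 0; 0 0 0 0 0 0; 0 0 0 0 0 0; 0 0 0 0 0 0", hand=-1, force=30)

```text
t: 3.7
tool_pos: [0.6169, -0.289, 0.0055]
orientation: [0.001, -0.159, 0.987, -0.0]
force: [-1.3, 1.7, 7.1]
gripper_width: 0.0437
grasp_force: 32.6
```

Run:
```python
from h import *
o=robot.get_obs();print(o["tool_pos"],o["gripper_width"],o["grasp_force"],o["force"],o["joints"])
shift([.616,-.289,.004],down(np.pi+.317))
```

```text
[ 0.61690837 -0.2890208   0.00546748] 0.0437174701567023 32.63036906719208 [-1.29888719  1.68318185  7.06536586] [ 0.14190444  0.81090346  0.35972379  1.65577601 -0.38771496  0.7432322
  2.5763684 ]
shift [0.0009 0.0003 0.0015] turn [-0.08  0.15  0.11]
```

Run:
```python
from h import *
shift([.616,-.289,.19],down(np.pi+.317));shift([.49,-.17,.23],down(np.pi+.15)); shift([.50,.01,.23],down(np.pi-.095))
```

```text
shift [ 0.0004  0.     -0.1845] turn [-0.08  0.15  0.11]
shift [ 0.0826  0.1525 -0.225 ] turn [-0.07  0.16  9.67]
shift [ 0.0167  0.3203 -0.225 ] turn [-0.05  0.17 23.71]
```

Request:
send_rows(steps="0 0 -0.02 0 0 0; 0 0 -0.06 0 0 0; 0 0 -0.105 0 0 0; 0.015 0.015 -0.15 0 0 0; 0.03 0.035 -0.19 0 0 2")

```text
t: 4.2
tool_pos: [0.5757, -0.266, 0.1968]
orientation: [0.001, -0.14, 0.99, -0.001]
force: [0.1, 0.4, -0.8]
gripper_width: 0.0433
grasp_force: 31.6
```

Request:
send_rows(steps="0.025 0.03 -0.015 0 0 2; 0.05 0.07 -0.03 0 0 5; 0.05 0.115 -0.035 0 0 8; 0.035 0.16 -0.035 0 0 11; 0.02 0.2 -0.035 0 0 14")

```text
t: 4.7
tool_pos: [0.5001, -0.0769, 0.2301]
orientation: [0.001, -0.018, 1.0, 0.001]
force: [1.0, -0.3, -1.2]
gripper_width: 0.0432
grasp_force: 31.6
```

Run:
```python
from h import *
o=robot.get_obs();print(o["tool_pos"],o["gripper_width"],o["grasp_force"],o["force"])
shift([.50,.01,.22],down(np.pi-.095))
```

```text
[ 0.50014399 -0.07689439  0.2301094 ] 0.04319067418584518 31.61466658115387 [ 1.01192724 -0.28331233 -1.24331363]
shift [-0.003   0.0868  0.0102] turn [0.1  0.14 7.52]
```

Request:
send_rows(steps="-0.001 0.03 0 0 0 2.5; -0.002 0.06 0 0 0 5; -0.003 0.087 0 0 0 7.5; -0.003 0.087 0 0 0 7.5; -0.003 0.087 0 0 0 7.5")

```text
t: 5.2
tool_pos: [0.5004, 0.0085, 0.2292]
orientation: [0.0, 0.045, 0.999, 0.0]
force: [0.8, -0.4, -1.0]
gripper_width: 0.0435
grasp_force: 31.6
```

Run:
```python
from h import *
im,cal=yel(.094,20); print(pose()[0],shift([.524,.011,.2],down(np.pi-.1)))
cv2.imwrite("pics/w2.png",im)
H,S,V=cv2.split(cv2.cvtColor(im,cv2.COLOR_BGR2HSV))
m=(((H<8)|(H>172))&(S>120)&(V>80)).astype(np.uint8)
k,l,st,c=cv2.connectedComponentsWithStats(m)
for i in range(1,k):
    if st[i,4]>30: print("red",c[i],st[i],onplane("wrist",*c[i],.1,cal))
```

```text
[243.3 157.2] [235 150  21  20 219] [ 0.4775 -0.007   0.094 ]
[293.1 157.3] [281 150  21  19 219] [0.4818 0.0403 0.094 ]
[ 14.3 180.8] [  0 156  25  48 160] [ 0.4707 -0.3071  0.094 ]
[261.8 212.9] [ 220  201   84   25 2053] [0.5364 0.0054 0.094 ]
[ 41.2 265.6] [   1  248   70   47 1219] [ 0.5957 -0.3118  0.094 ]
[261.6 317.8] [ 228  310   69   16 1027] [ 0.6793 -0.008   0.094 ]
shift [-0.0232  0.0055  0.0291] turn [0.   0.05 0.46]
[0.50040643 0.00763643 0.22903075] (array([-0.02315841,  0.00551536,  0.02905208]), array([0.00119577, 0.05251563, 0.46094024]))
red [474.59484778  12.76814988] [463   0  23  28 427] [0.33032297 0.25370793 0.1       ]
red [174.5450237 151.8957346] [167 145  16  15 211] [ 0.46412592 -0.0716509   0.1       ]
red [361.23902439 151.51219512] [354 145  16  14 205] [0.47968189 0.10656389 0.1       ]
red [157.63829787 346.29787234] [153 342  10   9  47] [ 0.72825711 -0.15950657  0.1       ]
red [143.41337386 369.4893617 ] [132 351  21  33 329] [ 0.78972467 -0.20454326  0.1       ]
```

View pics/w2.png

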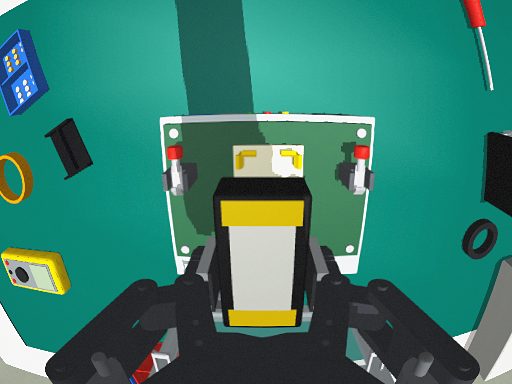

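Front tabs at (245,157) and (291,157) and knobs at (174,152) and (361,152) give a fixture yaw of about -0.089 and a nest at about (0.5235, 0.012). I'll move above it.

Run:
```python
from h import *
p,r=pose()
for u,v in((261.8,212.9),(261.6,317.8)): print(r.inv().apply(onplane("wrist",u,v,p[2]+.0225)-p).round(4))
shift([.5235,.012,.13],down(np.pi-.089))
```

```text
[ 0.0316  0.0001 -0.0225]
[-0.0302 -0.0001 -0.0225]
shift [-0.0225  0.0065  0.0991] turn [ 0.    0.05 -0.17]
```

Request:
send_rows(steps="-0.011 0.003 0 0 0 0; -0.022 0.0065 0.03 0 0 0; -0.022 0.0065 0.065 0 0 0; -0.022 0.0065 0.099 0 0 0; -0.022 0.0065 0.099 0 0 0")

```text
t: 5.75
tool_pos: [0.5204, 0.0117, 0.1255]
orientation: [-0.004, 0.047, 0.999, -0.001]
force: [-0.2, 0.8, -1.5]
gripper_width: 0.0436
grasp_force: 31.5
```

Run:
```python
from h import *
cv2.waitKey(1)
im,cal=yel(.094,20);p,r=pose();print(p);cv2.imwrite("pics/w3.png",cv2.resize(im[120:260,160:360],None,fx=4,fy=4,interpolation=cv2.INTER_CUBIC))
shift([.5235,.012,.13],down(np.pi-.089))
```

```text
Traceback (most recent call last):
cv2.error: OpenCV(4.12.0) /io/opencv/modules/highgui/src/window.cpp:1367: error: (-2:Unspecified error) The function is not implemented. Rebuild the library with Windows, GTK+ 2.x or Cocoa support. If you are on Ubuntu or Debian, install libgtk2.0-dev and pkg-config, then re-run cmake or configure script in function 'cvWaitKey'
```

Run:
```python
from h import *
robot.grab_frame("wrist")
im,cal=yel(.094,20);p,r=pose();print(p);cv2.imwrite("pics/w3.png",cv2.resize(im[120:260,160:360],None,fx=4,fy=4,interpolation=cv2.INTER_CUBIC))
shift([.5235,.012,.13],down(np.pi-.089))
```

```text
[224.8 161.3] [212 149  34  30 535] [ 0.4788 -0.0069  0.094 ]
[303.1 160.7] [283 149  35  30 554] [0.4828 0.0407 0.094 ]
[261.8 212.9] [ 220  200   84   26 2059] [0.5147 0.0124 0.094 ]
[ 17.7 294.8] [  0 270  36  52 980] [ 0.5904 -0.2508  0.094 ]
[261.9 317.7] [ 228  309   69   17 1034] [0.6049 0.0039 0.094 ]
[159.2 349.4] [156 346   7   7  30] [ 0.6443 -0.0946  0.094 ]
[0.52363845 0.01188184 0.12957472]
shift [ 0.0001  0.0001 -0.0004] turn [-0.05 -0.02 -0.24]
```

View pics/w3.png

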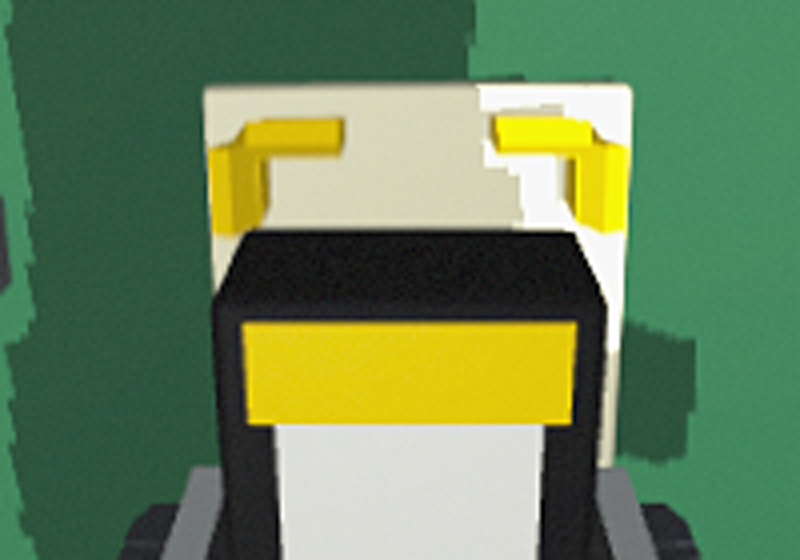

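Run:
```python
from h import *
p,r=pose()
for n,u,v,z in(("plate",264.5,141.3,.077),("pl L",160+204/4,145,.077),("pl R",160+632/4,145,.077),("tabfront top",246,120+118/4,.096),("tab inner",246,120+155/4,.096),("side outerL",160+210/4,165,.096),("outerR",160+628/4,165,.096)):
    for dz in(-.005,0,.005): print(n,dz,r.inv().apply(onplane("wrist",u,v,z+dz)-p).round(4)[:2])
t=cv2.imread("pics/top.png"); H,S,V=cv2.split(cv2.cvtColor(t,cv2.COLOR_BGR2HSV))
m=np.zeros(H.shape,np.uint8); m[168:215,236:275]=(((S<90)&(V>170))|((H>15)&(H<36)&(S>60)))[168:215,236:275]
k,l,st,c=cv2.connectedComponentsWithStats(m); i=1+st[1:,4].argmax()
ct=max(cv2.findContours((l==i).astype(np.uint8),0,1)[0],key=cv2.contourArea); b=cv2.minAreaRect(ct);print(b)
for z in(.072,.077,.082): print(onplane("top",*b[0],z))
```

```text
plate -0.005 [0.0497 0.0019]
plate 0 [0.0505 0.0019]
plate 0.005 [0.0514 0.0018]
pl L -0.005 [ 0.0475 -0.0347]
pl L 0 [ 0.0484 -0.0338]
pl L 0.005 [ 0.0493 -0.033 ]
pl R -0.005 [0.0475 0.0387]
pl R 0 [0.0484 0.0377]
pl R 0.005 [0.0493 0.0368]
tabfront top -0.005 [ 0.0478 -0.0096]
tabfront top 0 [ 0.0487 -0.0094]
tabfront top 0.005 [ 0.0497 -0.0091]
tab inner -0.005 [ 0.0419 -0.0097]
tab inner 0 [ 0.043  -0.0094]
tab inner 0.005 [ 0.0442 -0.0092]
side outerL -0.005 [ 0.038 -0.031]
side outerL 0 [ 0.0393 -0.0301]
side outerL 0.005 [ 0.0405 -0.0292]
outerR -0.005 [0.038 0.035]
outerR 0 [0.0393 0.034 ]
outerR 0.005 [0.0405 0.033 ]
((255.11585998535156, 189.9573211669922), (25.178390502929688, 37.43628692626953), 6.34019136428833)
[0.52458218 0.01163714 0.072     ]
[0.52357095 0.01153498 0.077     ]
[0.52255972 0.01143281 0.082     ]
```

Request:
send_rows(steps="-0.002 0.0015 0.005 0 0 0; -0.002 0.0015 0.015 0 0 0; -0.002 0.0015 0.025 0 0 0; -0.002 0.0015 0.033 0 0 0; -0.002 0.0015 0.038 0 0 0")

```text
t: 6.35
tool_pos: [0.5247, 0.0143, 0.0904]
orientation: [-0.0, 0.046, 0.999, -0.0]
force: [0.3, -1.6, -1.1]
gripper_width: 0.0432
grasp_force: 31.6
```

Request:
send_rows(steps="0 0 0.001 0 0 0; 0 0 0.002 0 0 0; 0 0 0.003 0 0 0; 0 0 0.003 0 0 0")

```text
t: 6.75
tool_pos: [0.5253, 0.0143, 0.0884]
orientation: [0.0, 0.046, 0.999, 0.0]
force: [-0.8, -0.7, -2.0]
gripper_width: 0.0437
grasp_force: 31.6
```

Request:
send_rows(steps="0 0 0.001 0 0 0; 0 0 0.002 0 0 0; 0 0 0.003 0 0 0; 0 0 0.003 0 0 0")

```text
t: 7.15
tool_pos: [0.525, 0.0143, 0.0852]
orientation: [-0.0, 0.046, 0.999, -0.0]
force: [-0.2, 0.2, -1.4]
gripper_width: 0.0435
grasp_force: 31.6
```

Request:
send_rows(steps="0 0 0.001 0 0 0; 0 0 0.002 0 0 0; 0 0 0.003 0 0 0; 0 0 0.003 0 0 0")

```text
t: 7.55
tool_pos: [0.525, 0.0143, 0.0821]
orientation: [-0.0, 0.046, 0.999, -0.0]
force: [0.2, 0.3, -1.5]
gripper_width: 0.0434
grasp_force: 31.6
```

Request:
send_rows(steps="0 0 0.001 0 0 0; 0 0 0.002 0 0 0; 0 0 0.003 0 0 0; 0 0 0.003 0 0 0")

```text
t: 7.95
tool_pos: [0.5252, 0.0142, 0.0803]
orientation: [0.0, 0.046, 0.999, 0.0]
force: [-4.3, -0.3, 11.4]
gripper_width: 0.0432
grasp_force: 33.2
```

Request:
send_rows(steps="0 0 0.001 0 0 0; 0 0 0.002 0 0 0; 0 0 0.002 0 0 0")

```text
t: 8.25
tool_pos: [0.5252, 0.0143, 0.0789]
orientation: [0.0, 0.046, 0.999, 0.001]
force: [-5.8, 0.3, 17.0]
gripper_width: 0.0434
grasp_force: 33.9
```

Request:
send_rows(steps="0 0 -0.001 0 0 0; 0 0 -0.003 0 0 0; 0 0 -0.003 0 0 0")

```text
t: 8.55
tool_pos: [0.5257, 0.0143, 0.081]
orientation: [0.001, 0.046, 0.999, 0.0]
force: [-1.7, -0.2, 8.6]
gripper_width: 0.0437
grasp_force: 32.8
```

Request:
send_rows(steps="0 0 0 0 0 0; 0 0 0 0 0 0; 0 0 0 0 0 0; 0 0 0 0 0 0", hand=0.75)

```text
t: 8.95
tool_pos: [0.525, 0.0143, 0.0801]
orientation: [-0.0, 0.046, 0.999, -0.0]
force: [0.2, 0.2, 0.7]
gripper_width: 0.0748
grasp_force: 0.0
```

Request:
send_rows(steps="0 0 -0.01 0 0 0; 0 0 -0.03 0 0 0; 0 0 -0.06 0 0 0; 0 0 -0.09 0 0 0; 0 0 -0.09 0 0 0")

```text
t: 9.45
tool_pos: [0.5279, 0.0142, 0.1747]
orientation: [0.004, 0.046, 0.999, 0.001]
force: [0.2, 0.2, 0.5]
gripper_width: 0.0747
grasp_force: 0.0
```

Run:
```python
from h import *
robot.grab_frame("wrist")
im,cal=yel(.1035,20);p,r=pose();print(p,robot.get_obs()["gripper_width"]);cv2.imwrite("pics/w4.png",im)
s=robot.grab_frame("scene");cv2.imwrite("pics/s2.png",s)
cv2.imwrite("pics/mix.png",np.hstack([cv2.resize(im[130:260,200:330],(400,400),interpolation=2),cv2.resize(s[100:260,195:355],(400,400),interpolation=2)]))
```

```text
[227.5 140.8] [217 131  28  25 356] [ 0.4766 -0.0055  0.1035]
[290.9 140.3] [275 131  27  24 341] [0.4804 0.0398 0.1035]
[261.5 160.6] [237 153  50  17 808] [0.4935 0.0174 0.1035]
[230.6 237.8] [222 221  25  29 313] [ 0.5542 -0.0132  0.1035]
[290.5 237.8] [275 221  24  29 264] [0.5587 0.0348 0.1035]
[261.2 236.9] [239 230  46  14 597] [0.5555 0.0115 0.1035]
[ 25.7 272.6] [   0  251   47   50 1079] [ 0.5903 -0.2617  0.1035]
[0.52550566 0.0144615  0.17127552] 0.07459365013788591
```

View pics/mix.png

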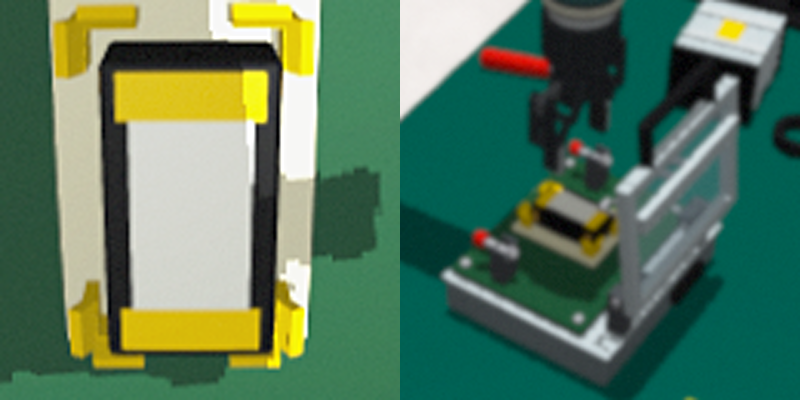

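Left half: the module sits inside the four tabs, label up and level. Right half: the cover is still upright and the gripper has let go. Next I'll locate the bar.

Run:
```python
from h import *
print(robot.get_obs()["joints"].round(3))
t=cv2.imread("pics/top.png"); V=t.max(2)
m=np.zeros(V.shape,np.uint8); m[116:135,226:292]=(V[116:135,226:292]<45)
k,l,st,c=cv2.connectedComponentsWithStats(m); i=1+st[1:,4].argmax(); print(st[i],c[i])
P=[]
for u in range(st[i,0],st[i,0]+st[i,2],4):
    v=np.where(l[:,u]==i)[0]; 
    if len(v): 
        a=onplane("top",u,v.min()-.5,.299); b=onplane("top",u,v.max()+.5,.299); print(u,v.min(),v.max(),a[:2].round(4),(a-b)[0].round(4))
```

```text
[-0.464  0.349  0.453  1.987 -0.201  0.848  1.579]
[231 122  56  13 218] [258.2706422  126.66513761]
231 122 125 [0.641  0.0666] 0.0099
235 122 129 [0.6411 0.0573] 0.0197
239 122 126 [0.6412 0.0479] 0.0123
243 122 126 [0.6414 0.0386] 0.0123
247 123 127 [0.639  0.0291] 0.0123
251 123 127 [0.6392 0.0198] 0.0123
255 124 128 [0.6368 0.0104] 0.0123
259 124 128 [0.637  0.0011] 0.0123
263 124 128 [ 0.6371 -0.0082] 0.0123
267 125 129 [ 0.6348 -0.0176] 0.0123
271 125 129 [ 0.6349 -0.0269] 0.0123
275 126 129 [ 0.6326 -0.0363] 0.0098
279 126 130 [ 0.6327 -0.0456] 0.0123
283 126 134 [ 0.6329 -0.0549] 0.022
```

Request:
send_rows(steps="0 0 -0.045 0 0 8; 0 0 -0.09 0 0 16; 0 0 -0.135 0 0 24; 0 0 -0.175 0 0 32; 0 0 -0.175 0 0 40", hand=0.2)

```text
t: 10.1
tool_pos: [0.5274, 0.0141, 0.3497]
orientation: [0.003, 0.387, 0.922, 0.002]
force: [-0.0, 0.2, 0.4]
gripper_width: 0.051
grasp_force: 0.0
```

Request:
send_rows(steps="0 0 0 0 0 8; 0 0 0 0 0 16; 0 0 0 0 0 24; 0 0 0 0 0 32; 0 0 0 0 0 40")

```text
t: 10.6
tool_pos: [0.5245, 0.0143, 0.3439]
orientation: [-0.001, 0.679, 0.734, -0.001]
force: [0.4, 0.5, -0.4]
gripper_width: 0.0514
grasp_force: 0.0
```

Run:
```python
from h import *
print(pose()[0],robot.get_obs()["joints"].round(3))
shift([.631,.003,.345],down(np.pi/2-.089))
```

```text
[0.5244917  0.01431442 0.34393131] [-0.696  0.16   0.691  1.802 -0.107  1.22   0.103]
shift [-0.0195  0.1053 -0.0013] turn [-0.15  0.05  9.52]
```

Request:
send_rows(steps="-0.006 0.03 0 0 0 4; -0.013 0.07 0 0 0 8; -0.0195 0.1053 0 0 0 9.5; -0.0195 0.1053 0 0 0 9.5; -0.0195 0.1053 0 0 0 9.5")

```text
t: 11.1
tool_pos: [0.6313, 0.0033, 0.343]
orientation: [-0.001, 0.736, 0.677, -0.002]
force: [-0.7, -0.0, 0.1]
gripper_width: 0.0514
grasp_force: 0.0
```

Run:
```python
from h import *
im=robot.grab_frame("wrist");cv2.imwrite("pics/w5.png",im)
print(pose()[0],proj("wrist",[.631,.003,.3]))
shift([.631,.003,.345],down(np.pi/2-.089))
```

```text
[0.63081496 0.0032651  0.34383212] (np.float64(262.00093814759924), np.float64(218.14282029026867))
shift [-0.0002  0.0002 -0.0012] turn [-0.17  0.06  0.33]
```

View pics/w5.png

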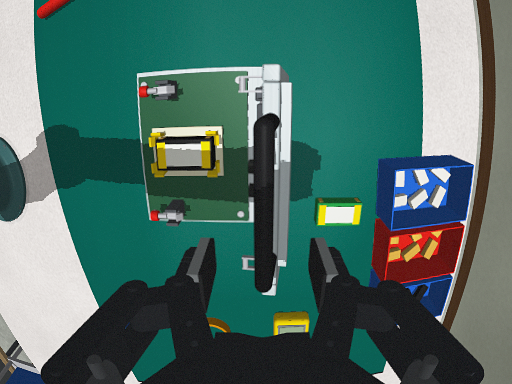

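The wrist view shows the bar from (267,118) to (263,290), and its centre column near row 218 is about 264. That is 1 to 2 mm from the prediction.

Run:
```python
from h import *
im=cv2.imread("pics/w5.png");V=im.max(2);p,r=pose()
for v in(130,170,200,220,240,280):
    w=np.where(V[v,245:285]<60)[0]+245
    print(v,w.min(),w.max(),r.inv().apply(onplane("wrist",(w.min()+w.max())/2,v,.2956)-p).round(4))
```

```text
130 254 274 [0.0592 0.0016 0.0482]
170 247 273 [ 0.0326 -0.001   0.0482]
200 254 273 [0.0114 0.0014 0.0482]
220 254 272 [-0.0036  0.001   0.0482]
240 254 272 [-0.0196  0.001   0.0482]
280 255 272 [-0.0556  0.0015  0.0483]
```

Request:
send_rows(steps="0 0.001 0.02 0 0 0; 0 0.0015 0.04 0 0 0; 0 0.0015 0.055 0 0 0; 0 0.0015 0.068 0 0 0; 0 0.0015 0.068 0 0 0")

```text
t: 11.65
tool_pos: [0.6319, 0.0038, 0.2757]
orientation: [-0.001, 0.736, 0.677, -0.001]
force: [0.2, 0.7, -0.2]
gripper_width: 0.0516
grasp_force: 0.0
```

Request:
send_rows(steps="0 0 0 0 0 0; 0 0 0 0 0 0; 0 0 0 0 0 0; 0 0 0 0 0 0; 0 0 0 0 0 0", hand=-1, force=50)

```text
t: 12.15
tool_pos: [0.6337, 0.0034, 0.2784]
orientation: [0.0, 0.736, 0.677, 0.001]
force: [-0.7, -0.0, 5.6]
gripper_width: 0.012
grasp_force: 48.8
```

Run:
```python
from h import *
o=robot.get_obs(); print(o["tool_pos"],o["gripper_width"],o["grasp_force"],o["force"])
p,r=pose()
# bar at grasp point; hinge in tool-y line
g=p+r.apply([0,0,-robot.grip_point_offset]); y=r.apply([0,1,0]); 
h=np.array([.6316,.0037,.099]); d=g-h; X=d@y; Z=d[2]; rad=np.hypot(X,Z); print(g,X,Z,rad,np.hypot(.195,.025), "angle",np.arctan2(Z,-X)-np.arctan2(.025,.195))
```

```text
[0.63370975 0.00337374 0.27836651] 0.012028579295580235 48.77646446228027 [-0.74710267 -0.008412    5.58434235]
[0.63367633 0.00336777 0.29706648] 0.002444175074165737 0.19806648007424663 0.1980815602745372 0.196596032513375 angle 1.4556263174943374
```

Run:
```python
import numpy as np
Rr=.1966;th=1.583
for st in(.06,.06,.07,.07):
    t=th+0
    print("; ".join(f"0 {-Rr*(np.cos(t-st*k)-np.cos(t)):.4f} {-Rr*(np.sin(t-st*k)-np.sin(t)):.4f} 0 0 0" for k in range(1,6))); th-=5*st; print("a",th-.1275)
```

```text
0 -0.0118 0.0002 0 0 0; 0 -0.0236 0.0011 0 0 0; 0 -0.0352 0.0027 0 0 0; 0 -0.0468 0.0051 0 0 0; 0 -0.0582 0.0081 0 0 0
a 1.1555
0 -0.0112 0.0037 0 0 0; 0 -0.0222 0.0080 0 0 0; 0 -0.0328 0.0130 0 0 0; 0 -0.0432 0.0187 0 0 0; 0 -0.0532 0.0249 0 0 0
a 0.8554999999999999
0 -0.0112 0.0080 0 0 0; 0 -0.0218 0.0168 0 0 0; 0 -0.0317 0.0263 0 0 0; 0 -0.0410 0.0365 0 0 0; 0 -0.0495 0.0473 0 0 0
a 0.5054999999999998
0 -0.0077 0.0114 0 0 0; 0 -0.0147 0.0233 0 0 0; 0 -0.0208 0.0356 0 0 0; 0 -0.0260 0.0483 0 0 0; 0 -0.0303 0.0614 0 0 0
a 0.15549999999999975
```

Request:
send_rows(steps="0 -0.0118 0.0002 0 0 0; 0 -0.0236 0.0011 0 0 0; 0 -0.0352 0.0027 0 0 0; 0 -0.0468 0.0051 0 0 0; 0 -0.0582 0.0081 0 0 0")

```text
t: 12.65
tool_pos: [0.5769, 0.0083, 0.2705]
orientation: [0.002, 0.736, 0.677, 0.002]
force: [2.1, -1.5, 3.1]
gripper_width: 0.0119
grasp_force: 51.7
```

Request:
send_rows(steps="0 -0.0112 0.0037 0 0 0; 0 -0.0222 0.0080 0 0 0; 0 -0.0328 0.0130 0 0 0; 0 -0.0432 0.0187 0 0 0; 0 -0.0532 0.0249 0 0 0")

```text
t: 13.15
tool_pos: [0.5216, 0.013, 0.2439]
orientation: [0.0, 0.736, 0.677, 0.0]
force: [2.1, 1.4, -1.5]
gripper_width: 0.0121
grasp_force: 51.3
```

```bash
cat >> h.py <<'E'
def ang():
    o=robot.get_obs(); p,r=pose(); g=p+r.apply([0,0,-robot.grip_point_offset]); y=r.apply([0,1,0])
    d=g-np.array([.6316,.0037,.099]); X=d@y; Z=d[2]
    print("t",o["t"],"rad",np.hypot(X,Z).round(4),"a",(np.arctan2(Z,-X)-.1275).round(4),"F",np.round(o["force"],1),o["gripper_width"].round(4),"tilt",r.as_matrix()[:,2].round(3))
E
python3 -c "
from h import *
ang()"
```

```text
Traceback (most recent call last):
  File "h.py", line 42, in ang
    print("t",o["t"],"rad",np.hypot(X,Z).round(4),"a",(np.arctan2(Z,-X)-.1275).round(4),"F",np.round(o["force"],1),o["gripper_width"].round(4),"tilt",r.as_matrix()[:,2].round(3))
                                                                                                                   ^^^^^^^^^^^^^^^^^^^^^^^^
AttributeError: 'float' object has no attribute 'round'
```

```bash
sed -i 's/o\["gripper_width"\].round(4)/round(o["gripper_width"],4)/' h.py; python3 -c "
from h import *
ang()"
```

```text
t 13.15 rad 0.1973 a 0.8499 F [ 2.1  1.4 -1.5] 0.0121 tilt [ 0.  0. -1.]
```

Request:
send_rows(steps="0 -0.0112 0.0080 0 0 0; 0 -0.0218 0.0168 0 0 0; 0 -0.0317 0.0263 0 0 0; 0 -0.0410 0.0365 0 0 0; 0 -0.0495 0.0473 0 0 0")

```text
t: 13.65
tool_pos: [0.4717, 0.0172, 0.196]
orientation: [-0.0, 0.736, 0.677, -0.0]
force: [4.4, 1.9, -4.8]
gripper_width: 0.0119
grasp_force: 49.0
```

```bash
python3 -c "
from h import *
ang()"
```

```text
t 13.65 rad 0.1979 a 0.4971 F [ 4.4  1.9 -4.8] 0.0119 tilt [-0.001  0.    -1.   ]
```

Request:
send_rows(steps="0 -0.0077 0.0114 0 0 0; 0 -0.0147 0.0233 0 0 0; 0 -0.0208 0.0356 0 0 0; 0 -0.0260 0.0483 0 0 0; 0 -0.0275 0.0530 0 0 0")

```text
t: 14.15
tool_pos: [0.445, 0.0194, 0.1428]
orientation: [0.0, 0.736, 0.677, -0.0]
force: [4.4, 2.5, -2.4]
gripper_width: 0.0119
grasp_force: 49.6
```

```bash
python3 -c "
from h import *
ang()
Rr=.1966;th=.2+.1275
print([( st,round(-Rr*(np.cos(th-st)-np.cos(th)),4),round(-Rr*(np.sin(th-st)-np.sin(th)),4)) for st in np.arange(.02,.28,.02)])"
```

```text
t 14.15 rad 0.1974 a 0.1945 F [ 4.4  2.5 -2.4] 0.0119 tilt [ 0. -0. -1.]
[(np.float64(0.02), np.float64(-0.0012), np.float64(0.0037)), (np.float64(0.04), np.float64(-0.0024), np.float64(0.0075)), (np.float64(0.06), np.float64(-0.0035), np.float64(0.0113)), (np.float64(0.08), np.float64(-0.0045), np.float64(0.0151)), (np.float64(0.1), np.float64(-0.0054), np.float64(0.0189)), (np.float64(0.12000000000000001), np.float64(-0.0062), np.float64(0.0227)), (np.float64(0.13999999999999999), np.float64(-0.007), np.float64(0.0266)), (np.float64(0.16), np.float64(-0.0077), np.float64(0.0305)), (np.float64(0.18), np.float64(-0.0083), np.float64(0.0343)), (np.float64(0.19999999999999998), np.float64(-0.0089), np.float64(0.0382)), (np.float64(0.22), np.float64(-0.0093), np.float64(0.0421)), (np.float64(0.24), np.float64(-0.0097), np.float64(0.0461)), (np.float64(0.26), np.float64(-0.01), np.float64(0.05))]
```

Request:
send_rows(steps="0 -0.0012 0.0037 0 0 0; 0 -0.0024 0.0075 0 0 0; 0 -0.0024 0.0075 0 0 0; 0 -0.0024 0.0075 0 0 0; 0 -0.0024 0.0075 0 0 0")

```text
t: 14.65
tool_pos: [0.4429, 0.0196, 0.1361]
orientation: [0.0, 0.736, 0.677, 0.0]
force: [4.8, 2.4, -8.6]
gripper_width: 0.012
grasp_force: 48.8
```

Request:
send_rows(steps="0 -0.0006 0.0019 0 0 0; 0 -0.0011 0.0038 0 0 0; 0 -0.0011 0.0038 0 0 0; 0 -0.0011 0.0038 0 0 0")

```text
t: 15.05
tool_pos: [0.4421, 0.0197, 0.1325]
orientation: [0.0, 0.736, 0.677, 0.0]
force: [4.6, 3.7, -6.6]
gripper_width: 0.0124
grasp_force: 49.1
```

Request:
send_rows(steps="0 -0.0005 0.0019 0 0 0; 0 -0.001 0.0038 0 0 0; 0 -0.001 0.0038 0 0 0; 0 -0.001 0.0038 0 0 0")

```text
t: 15.45
tool_pos: [0.4411, 0.0197, 0.1288]
orientation: [0.0, 0.736, 0.677, 0.0]
force: [4.5, 3.5, -4.1]
gripper_width: 0.0125
grasp_force: 48.8
```

```bash
python3 -c "
from h import *
ang()"
```

```text
t 15.45 rad 0.1972 a 0.1211 F [ 4.5  3.5 -4.1] 0.0125 tilt [ 0.  0. -1.]
```

Request:
send_rows(steps="0 -0.0005 0.0019 0 0 0; 0 -0.001 0.0038 0 0 0; 0 -0.001 0.0038 0 0 0; 0 -0.001 0.0038 0 0 0")

```text
t: 15.85
tool_pos: [0.4404, 0.0198, 0.1251]
orientation: [0.0, 0.736, 0.677, 0.001]
force: [3.8, 4.8, -1.3]
gripper_width: 0.0119
grasp_force: 49.2
```

Request:
send_rows(steps="0 -0.0003 0.001 0 0 0; 0 -0.0005 0.002 0 0 0; 0 -0.0005 0.002 0 0 0; 0 -0.0005 0.002 0 0 0")

```text
t: 16.25
tool_pos: [0.4401, 0.0199, 0.1233]
orientation: [0.0, 0.736, 0.677, 0.001]
force: [3.6, 4.7, 0.7]
gripper_width: 0.012
grasp_force: 49.4
```

Request:
send_rows(steps="0 -0.0003 0.001 0 0 0; 0 -0.0005 0.002 0 0 0; 0 -0.0005 0.002 0 0 0; 0 -0.0005 0.002 0 0 0")

```text
t: 16.65
tool_pos: [0.4397, 0.0199, 0.1214]
orientation: [0.0, 0.736, 0.677, 0.001]
force: [3.4, 3.9, 2.7]
gripper_width: 0.0119
grasp_force: 49.5
```

```bash
python3 -c "
from h import *
ang()"
```

```text
t 16.65 rad 0.1969 a 0.0829 F [3.4 3.9 2.7] 0.0119 tilt [ 0.002  0.001 -1.   ]
```

Request:
send_rows(steps="0 -0.0002 0.001 0 0 0; 0 -0.0004 0.002 0 0 0; 0 -0.0004 0.002 0 0 0; 0 -0.0004 0.002 0 0 0")

```text
t: 17.05
tool_pos: [0.4394, 0.0199, 0.1194]
orientation: [0.0, 0.736, 0.677, 0.001]
force: [3.4, 4.6, 1.4]
gripper_width: 0.0123
grasp_force: 49.6
```

Request:
send_rows(steps="0 -0.0002 0.001 0 0 0; 0 -0.0003 0.002 0 0 0; 0 -0.0003 0.002 0 0 0; 0 -0.0003 0.002 0 0 0")

```text
t: 17.45
tool_pos: [0.439, 0.0198, 0.1174]
orientation: [0.0, 0.736, 0.677, 0.001]
force: [4.2, 3.9, 2.1]
gripper_width: 0.012
grasp_force: 50.3
```

Request:
send_rows(steps="0 -0.0001 0.0008 0 0 0; 0 -0.0003 0.0015 0 0 0; 0 -0.0003 0.0015 0 0 0; 0 -0.0003 0.0015 0 0 0")

```text
t: 17.85
tool_pos: [0.4388, 0.0198, 0.116]
orientation: [0.0, 0.736, 0.677, 0.001]
force: [4.0, 4.0, 3.8]
gripper_width: 0.0121
grasp_force: 50.5
```

```bash
python3 -c "
from h import *
ang()"
```

```text
t 17.85 rad 0.1967 a 0.0552 F [4.  4.  3.8] 0.0121 tilt [ 0.002  0.001 -1.   ]
```

Request:
send_rows(steps="0 -0.0001 0.0008 0 0 0; 0 -0.0003 0.0015 0 0 0; 0 -0.0003 0.0015 0 0 0; 0 -0.0003 0.0015 0 0 0")

```text
t: 18.25
tool_pos: [0.4386, 0.0199, 0.1146]
orientation: [0.0, 0.736, 0.677, 0.001]
force: [3.4, 3.5, 5.7]
gripper_width: 0.0121
grasp_force: 50.7
```

Request:
send_rows(steps="0 -0.0001 0.0008 0 0 0; 0 -0.0002 0.0015 0 0 0; 0 -0.0002 0.0015 0 0 0; 0 -0.0002 0.0015 0 0 0")

```text
t: 18.65
tool_pos: [0.4384, 0.0199, 0.1133]
orientation: [0.0, 0.736, 0.677, 0.001]
force: [2.6, 3.8, 7.2]
gripper_width: 0.0123
grasp_force: 50.8
```

Request:
send_rows(steps="0 -0.0001 0.0005 0 0 0; 0 -0.0002 0.001 0 0 0; 0 -0.0002 0.001 0 0 0; 0 -0.0002 0.001 0 0 0")

```text
t: 19.05
tool_pos: [0.4383, 0.0199, 0.1124]
orientation: [0.0, 0.736, 0.677, 0.001]
force: [2.3, 3.7, 9.6]
gripper_width: 0.0119
grasp_force: 51.0
```

Request:
send_rows(steps="0 -0.0001 0.0005 0 0 0; 0 -0.0002 0.001 0 0 0; 0 -0.0002 0.001 0 0 0; 0 -0.0002 0.001 0 0 0")

```text
t: 19.45
tool_pos: [0.4383, 0.0199, 0.1115]
orientation: [0.0, 0.736, 0.677, 0.001]
force: [1.4, 4.5, 9.2]
gripper_width: 0.0122
grasp_force: 51.1
```

Request:
send_rows(steps="0 0 0.0005 0 0 0; 0 -0.0001 0.001 0 0 0; 0 -0.0001 0.001 0 0 0; 0 -0.0001 0.001 0 0 0")

```text
t: 19.85
tool_pos: [0.4381, 0.0199, 0.1105]
orientation: [0.0, 0.736, 0.677, 0.001]
force: [1.0, 3.7, 11.2]
gripper_width: 0.0119
grasp_force: 51.2
```

```bash
python3 -c "
from h import *
ang()
im=robot.grab_frame('wrist');cv2.imwrite('pics/w6.png',im)
o=robot.get_obs();print(o['force'])"
```

```text
t 19.85 rad 0.1965 a 0.027 F [ 1.   3.7 11.2] 0.0119 tilt [ 0.002  0.001 -1.   ]
[ 1.3398376  3.6143304 10.8633919]
```

View pics/w6.png

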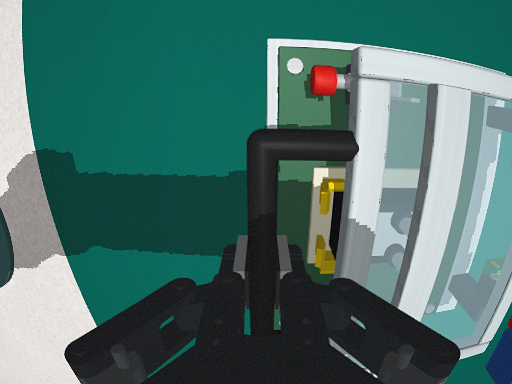

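The wrist view shows the cover nearly level, the bar in the pads and the left knob at (325,80). I'll press on in small steps and watch force and knob positions.

```bash
cat >> h.py <<'E'
def knobs():
    e=np.array([.996,-.089,0])
    for n in("wrist","top","scene"):
        cal=robot.get_calibration(n); im=robot.grab_frame(n); H,S,V=cv2.split(cv2.cvtColor(im,cv2.COLOR_BGR2HSV))
        m=(((H<8)|(H>172))&(S>120)&(V>80)).astype(np.uint8); k,l,st,c=cv2.connectedComponentsWithStats(m)
        for i in range(1,k):
            q=onplane(n,*c[i],.1,cal); d=q-np.array([.542,.0117,.1])
            if st[i,4]>9 and abs(abs(d@np.array([.089,.996,0]))-.09)<.02 and -.1<d@e<-.04: print(n,c[i].round(1),st[i,4],"fx",(d@e).round(4),"fy",(d@np.array([.089,.996,0])).round(4))
E
python3 -c "
from h import *
knobs(); 
import h
for n in('top','scene'):
    im=cv2.imread('pics/'+n+'.png'); g=robot.grab_frame
    class F: 
        get_calibration=staticmethod(robot.get_calibration); grab_frame=staticmethod(lambda k:cv2.imread('pics/'+{'top':'top','scene':'scene','wrist':'w2'}[k]+'.png'))
h.robot=F; print('before'); h.knobs()"
```

```text
wrist [323.   80.1] 756 fx -0.0733 fy 0.0896
top [285.1 211. ] 26 fx -0.073 fy -0.0914
scene [224.6 194.6] 20 fx -0.0747 fy -0.0923
before
top [220.7 203.2] 25 fx -0.0703 fy 0.0881
top [285.3 210. ] 28 fx -0.0702 fy -0.0917
scene [264.6 158.4] 20 fx -0.0717 fy 0.0913
scene [226.5 194.4] 26 fx -0.0713 fy -0.0891
```

Request:
send_rows(steps="0 0 0.0005 0 0 0; 0 -0.0001 0.001 0 0 0; 0 -0.0001 0.001 0 0 0; 0 -0.0001 0.001 0 0 0")

```text
t: 20.45
tool_pos: [0.438, 0.0199, 0.1096]
orientation: [0.0, 0.736, 0.677, 0.001]
force: [0.7, 3.6, 12.2]
gripper_width: 0.0125
grasp_force: 51.4
```

```bash
python3 -c "
from h import *
ang();knobs()"
```

```text
t 20.45 rad 0.1964 a 0.0224 F [ 0.7  3.6 12.2] 0.0125 tilt [ 0.002  0.001 -1.   ]
wrist [329.1  80.4] 759 fx -0.0704 fy 0.0896
top [285.3 209.9] 28 fx -0.0699 fy -0.0917
scene [225.8 195.7] 20 fx -0.0698 fy -0.0941
```

Both knobs are back at their rest position: the left went from 323 to 329 px (wrist), the right is at -0.070 (top). The latches look snapped. I'll unload slowly and open the fingers.

Request:
send_rows(steps="0 0 -0.0005 0 0 0; 0 0 -0.001 0 0 0; 0 0 -0.0015 0 0 0; 0 0 -0.002 0 0 0; 0 0 -0.002 0 0 0")

```text
t: 21.1
tool_pos: [0.4381, 0.0199, 0.1109]
orientation: [0.001, 0.736, 0.677, 0.001]
force: [5.8, 3.8, -0.9]
gripper_width: 0.0119
grasp_force: 49.9
```

Request:
send_rows(steps="0 0 -0.0005 0 0 0; 0 0 -0.001 0 0 0; 0 0 -0.001 0 0 0; 0 0 -0.001 0 0 0")

```text
t: 21.5
tool_pos: [0.4381, 0.0198, 0.1114]
orientation: [0.001, 0.736, 0.677, 0.001]
force: [7.9, 4.0, -8.4]
gripper_width: 0.0122
grasp_force: 49.0
```

```bash
python3 -c "
from h import *
ang();knobs()"
```

```text
t 21.5 rad 0.1967 a 0.0314 F [ 7.9  4.  -8.4] 0.0122 tilt [ 0.003 -0.001 -1.   ]
wrist [328.3  80.2] 741 fx -0.0704 fy 0.0896
top [285.3 209.9] 28 fx -0.0699 fy -0.0917
scene [225.9 195.7] 21 fx -0.0696 fy -0.094
```

Request:
send_rows(steps="0 0 0.0005 0 0 0; 0 0 0.001 0 0 0; 0 0 0.001 0 0 0")

```text
t: 21.95
tool_pos: [0.438, 0.0198, 0.1109]
orientation: [0.001, 0.736, 0.677, 0.001]
force: [5.8, 3.6, 0.3]
gripper_width: 0.0118
grasp_force: 49.9
```

Request:
send_rows(steps="0 0 0 0 0 0; 0 0 0 0 0 0; 0 0 0 0 0 0; 0 0 0 0 0 0", hand=-0.35)

```text
t: 22.35
tool_pos: [0.436, 0.0193, 0.1103]
orientation: [-0.0, 0.736, 0.677, -0.001]
force: [0.1, 0.2, -0.2]
gripper_width: 0.0278
grasp_force: 0.0
```

Request:
send_rows(steps="0 0 -0.01 0 0 0; 0 0 -0.03 0 0 0; 0 0 -0.06 0 0 0; 0 0 -0.1 0 0 0; 0 0 -0.14 0 0 0")

```text
t: 22.85
tool_pos: [0.4362, 0.019, 0.2523]
orientation: [0.0, 0.736, 0.677, -0.001]
force: [0.7, 0.4, -0.5]
gripper_width: 0.0282
grasp_force: 0.0
```

Request:
send_rows(steps="0 -0.01 -0.02 0 0 0; 0 -0.02 -0.03 0 0 0; 0 -0.02 -0.03 0 0 0; 0 -0.02 -0.03 0 0 0")

```text
t: 23.25
tool_pos: [0.4169, 0.0214, 0.2807]
orientation: [-0.0, 0.736, 0.677, 0.0]
force: [-0.5, 1.3, -0.4]
gripper_width: 0.028
grasp_force: 0.0
```

```bash
python3 -c "
from h import *
ang();knobs()
s=robot.grab_frame('scene');t=robot.grab_frame('top')
cv2.imwrite('pics/fin.png',np.hstack([cv2.resize(s[100:260,195:355],(400,400),interpolation=2),cv2.resize(t[110:230,200:320],(400,400),interpolation=2)]))"
```

```text
t 23.25 rad 0.2942 a 0.6219 F [-0.5  1.3 -0.4] 0.028 tilt [ 0.001  0.001 -1.   ]
wrist [313.5  86.5] 165 fx -0.0704 fy 0.0897
wrist [306.6 237.6] 119 fx -0.0697 fy -0.0897
top [285.4 209.8] 27 fx -0.0697 fy -0.0919
scene [226.1 196.1] 18 fx -0.0682 fy -0.0948
```

View pics/fin.png

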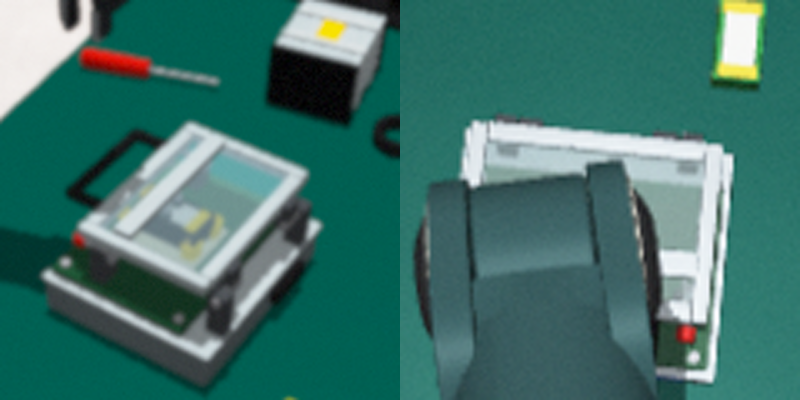

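The cover is level and shut, both knobs are at rest (-0.0704 and -0.0697), the module is under the window and the arm is clear. Handing in.

```bash
python3 -c "
from cell import robot
print(robot.sign_off())"
```

```text
the job is handed in; nothing more can be done
None
```

I seated the module in the nest, lowered the cover under control and pressed it until both latches appeared to snap, then let go and handed the job in at about 23 s; the hand-in returned no verdict.

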